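# Press a rail's dowel in at the bench press and hold the lever at the third click

## Robot

A 6-joint arm with a two-finger parallel gripper is mounted at the origin on a cart in front of the work surface, level with it; the furniture and walls round the work are solid. World frame = base frame: x ahead of the robot, y to its left, z up, the work surface at z = 0. Lengths are in m, angles in rad, forces in N, time in s.
With the tool pointing down it reaches from about 0.425 to 0.95 m from the base axis. Payload 3.5 kg.
Tool frame: the origin (TCP) lies between the finger pads; the fingertips stand 19 mm ahead of it and the grasp point (between the pads) is the TCP; y points along the fingers, z is the direction in which the jaws open and shut, and the axes are right-handed (so a half turn about y gives the same grasp; the last joint's range is limited). The gripper opens to 85 mm and grips with 20 to 120 N. Pads are 22 mm wide; open, the fingers measure 114 mm over their backs; the gripper's body (76 mm by 85 mm) begins 54 mm behind the grasp point. The pads swing forward as they close: fully open they stand 13 mm farther back than shut.
Start: joints at [-1.367, 0.286, 1.577, -0, 1.279, -0.15], TCP at [0.234, -0.633, 0.25] pointing down, gripper open.
Joint ranges: [-2.77, 2.77], [-0.9, 2.22], [0.21, 2.48], [-1.53, 4.67], [0.24, 2.81], [-2.84, 2.84]. Speed limits (rad/s): [2.79, 2.79, 3.14, 3.14, 3.14, 3.14].

## Interface

Orientations are given as a unit quaternion [x, y, z, w].
In Python, from plant import get_state, read_camera, camera_model, sign_off gives the robot as it stands.
- The arm moves only by the tool carry_out, never from a script. Its argument "moves" is a list of rows, each a list of 7 numbers: the turn, a rotation vector about the tool's x, y, z in rad, then the shift along the tool's x, y, z in m, then the closure, from -1 (fully open) to 1 (shut). In form: [[wx, wy, wz, dx, dy, dz, jaw], ...]. A call has 1 to 10 rows; each row shifts and turns the commanded pose from where the row before left it, along the tool's axes as they then stand; what a row does not reach is not made up. A row lasts 1/8 s, in which the tool goes at most 62.5 mm and 10.7 degrees, less where a joint would pass 70% of its speed; a pose out of reach is approached as far as the arm can. A call is refused whole if a number of a shift passes 0.0625 or a number of a turn 0.188, either way. A call with a gripper value outside its range is refused whole. The fingers move at their own pace and stop on an object; "squeeze" is the grip in N (left out, the last holds). Time passes only in rows, so rows that do not move let the fingers close. It gives the time, the measured TCP pose, the force and the opening at its end, in the units of the state.
- get_state(): the state, without advancing time (a new reading comes with each control period).
- read_camera(name): name is "scene" or "top" or "wrist"; returns the picture (420x560x3 uint8, blue, green, red); there is no depth.
- camera_model(name): a dict with "camera_matrix" (3x3 intrinsics, pixels), "pose" (4x4, takes a point from camera to world coordinates). Camera axes: x right, y down, z forward; pixel columns grow to the right and rows downward; lengths in m; the calibration is good to about 2 mm. A picture is of the moment at which its call begins: read the wrist's pose just before it. camera_model takes no time and is no camera call; for the wrist camera it gives the pose at the moment of the call.
- sign_off(): hands the job in, once; it reports no verdict.
The state is a dict: "time": time; "qpos": joint angles; "dq": joint speeds; "joint_efforts": joint torques, N m; "eef_pos": TCP position; "tcp_rot": TCP orientation; "contact_force": force on the tool from outside, world axes, zero at the start; "wrist_torque": the same for the moment, N m; "opening": opening from 0.0 (shut) to 1.0 (fully open).
Only numpy, scipy, OpenCV 4.12 (cv2) and the standard library are available. Lean on these libraries where they do the work, as an engineer would, in place of code of your own. Each camera call takes 0.05 s, during which the arm holds its last target. There are 200 camera calls.

## Task

Of the two wooden rails, take the one whose dowel still stands tall, slide it dowel end first along the press's bed until it meets the end stop and the sprung side jaw has closed on it, and let go of it. Then bring the press's lever down past its first and second clicks to the third and no further, so that the ram drives the dowel in until about 10 mm stands out, and finish while holding the lever there against its return spring, as the glue must grab under pressure. Leave the finished rail and everything else on the bench alone.

Things in the scene. Friction and masses are not known exactly. Their poses are not given: they have to be found in the camera images.
- rail: wooden rail to be pressed, 200 x 40 x 30 mm, lying flat; a 12 mm dowel stands upright in its top near one end, 24 to 30 mm proud at the start. Origin: centre of its underside; x along its length towards the dowel end, y across its 40 mm width, z up; the dowel's axis is at x = +70 mm, 30 mm from that end. About 0.12 to 0.2 kg.
- rail_foot (a point): point on the rail's underside straight below its dowel (x = +70 mm in the rail)
- rail_dowel (a joint): how far the dowel has been driven, m: 0 = 30 mm proud of the rail's top, 0.020 = 10 mm proud (wanted), 0.025 = bottomed. It sits tight (about 20 N to move) and cannot be drawn back.
- dowel_top (a point): centre of the dowel's top face
- finished_rail: the same kind of rail with its dowel already in, 10 mm proud; to be left alone. Origin and axes as for the rail.
- press: bench dowel press, grey and steel, fixed. Origin on the bench straight below the ram; x points to its back (the rail goes in along +x from the open front), y to its left, z up. Base 230 x 130 mm, x -140 to +90, 18 mm high; column at x over 41 mm; head x -28 to +91, y -36 to +36, z 135 to 231 mm. When home, the rail's origin is at x = -70, y = 0, z = 30 mm.
- end_stop (a point): middle of the upright face that the rail's dowel end meets: press x = +30 mm, stop 50 mm wide, up to z = 48 mm
- fence_face (a point): point on the straight fence at the left of the bed: its face is at press y = +20.5 mm, x -55 to +30 mm, z 18 to 44 mm; its front end flares outwards to x = -83 mm
- ram_axis_on_bed (a point): point on the bed's top below the ram (press x = 0, y = 0, z = 30 mm), axes as the press: rail_foot lies here when the rail is home. The bed is a strip 34 mm wide, x -140 to +35 mm, standing 12 mm above the base, so that fingers pass beside it.
- press_jaw: steel jaw arm on an upright pin (origin at the pin: press x = -70, y = -50, z = 32 mm; outer edge x = -80 mm). It slants back and inwards to a nose at press x = -10 mm, z 20 to 46 mm, which stands 6 mm into the rail's path. The rail's end wipes along the arm, pushes it aside (about 7 N sideways, 5 to 10 N along) and it springs back on the rail's side, pressing it to the fence.
- ram_pad (a point): centre of the underside of the ram's round pad, 22 mm wide; 100 mm above the bench with the lever up (a rail with a 30 mm proud dowel on the bed passes 10 mm below it), it goes down 10 mm a click
- lever_turn (a joint): turn of the press's lever, rad, from 0 (rest, lever pointing to the front, 60 degrees up) downwards to 1.4 (stop). Clicks: first 0.35, second 0.70, third 1.05 (lever level, pointing to the front). A spring brings it back to 0 from any click when let go; it takes about 5 N at the grip to start, 8 N to hold at the third click and up to 12 N on the way.
- lever_pivot (a point): point on the lever's shaft, level with the middle of the grip: press x = +35, y = -115, z = 185 mm; the shaft runs along the press's y axis
- press_lever: the lever, on the right side of the press's head: arm 160 mm from the shaft to the grip's axis, carrying the grip; origin on the shaft
- lever_grip (a point): middle of the black round grip at the lever's end: 27 mm thick, 84 mm long, lying along the press's y axis (press y -73 to -157 mm), free to turn on its pin; 324 mm above the bench at rest, 185 mm at the third click. It moves in a circle of radius 160 mm about lever_pivot; from above it can be pinched across or pushed down.
- box_dowels: cardboard box, 64 x 71 x 51 mm, a bystander
- sanding_block: cork sanding block, 63 x 113 x 34 mm, a bystander
- masking_roll: roll of tape lying flat, 96 mm wide, 24 mm high, a bystander
- spring_clamp: black spring clamp lying flat, 51 x 129 x 24 mm, a bystander
- bundle_top (a point): middle of the top of a fixed, taped bundle of boards standing on the bench: 600 mm long, about 80 mm wide, 98 mm high, its length running 13 degrees off the world y axis (its left end farther from the robot); one rail lies in front of it, the other behind it

How it is judged:
On the way, in this order (a step that is already met when the one before it is completed fails the run):
1. the rail lies home in the press, dowel under the ram, jaw closed on its side, lever still up and dowel not yet driven, the robot off the rail (horizontal distance between rail_foot and ram_axis_on_bed below 0.005 m and z of rail_foot in the frame of ram_axis_on_bed between -0.003 and 0.003 m and x of rail in the frame of ram_axis_on_bed below -0.05 m and angle between the x axis of rail and the x axis of press, either way round below 0.05 rad and angle between rail's own z axis and vertical below 0.05 rad and contact force between press_jaw and rail above 1 N and contact force between the fingers and rail below 0.3 N and value of joint lever_turn below 0.15 rad and value of joint rail_dowel below 0.0075 m), for 0.2 s.
2. the lever is at the third click and the ram has driven the dowel to 10 mm proud (value of joint lever_turn between 0.97 and 1.13 rad and value of joint rail_dowel between 0.0175 and 0.0225 m), for 0.2 s.
At the end, for the whole second after the job is handed in: The robot is still holding the lever (more than 2 N on it) at rest at the third click (1.05 +- 0.08 rad); the dowel stands 10 +- 2.5 mm proud with the ram on it; the rail lies flat and home on the bed, its dowel within 5 mm of the ram's axis, held by the jaw and not by the robot (all of step 2 and horizontal distance between rail_foot and ram_axis_on_bed below 0.005 m and z of rail_foot in the frame of ram_axis_on_bed between -0.003 and 0.003 m and x of rail in the frame of ram_axis_on_bed below -0.05 m and angle between the x axis of rail and the x axis of press, either way round below 0.05 rad and angle between rail's own z axis and vertical below 0.05 rad and contact force between press_jaw and rail above 1 N and contact force between the fingers and rail below 0.3 N and distance between ram_pad and dowel_top below 0.007 m and velocity of joint lever_turn between -0.05 and 0.05 rad/s and contact force between any of the fingers, the arm and press_lever above 2 N); the arm keeps its last pose, push and grip.
It fails at once if the lever goes well past the third click (value of joint lever_turn above 1.2 rad).
It fails at once if the finished rail is shifted by more than 40 mm (distance of finished_rail from where it was at the start of the episode above 0.04 m).
It fails at once if a bystander is shifted by more than 40 mm (distance of any of box_dowels, sanding_block, masking_roll, spring_clamp from where it was at the start of the episode above 0.04 m).
It also fails if it takes over 64 s, if anything falls off the work surface, if the arm or the gripper's body presses on something with over 40 N, if the wrist force passes 120 N, or if a joint passes its speed limit or range.

## Working session

There is one attempt and no reset: what is moved stays moved. The work goes in short steps, Python scripts to look and compute and a tool call to move; the robot and the scene stay as the last step left them, time stands still between calls to the robot, and variables do not carry over. Pictures are saved under pics/ and viewed, about 8 in all and at most 12, crops included, and the job is handed in when it is done.

Besides the shell and the picture viewer there is one more tool, called after "Emit:" as name([rows], argument=value, ...), one row to a line, values as JSON. carry_out: Moves the arm, as the interface text tells. Its arguments: {"type":"object","properties":{"moves":{"type":"array","items":{"type":"array","items":{"type":"number"}}},"squeeze":{"type":"number"}},"required":["moves"]}

```bash
mkdir -p pics; ls
python3 - <<'E'
from plant import *
import cv2
print(get_state())
for n in("scene","top"):
    cv2.imwrite(f"pics/{n}0.png",read_camera(n)); m=camera_model(n); print(n,m["camera_matrix"],m["pose"])
E
```

```text
pics
{'time': 0.0, 'qpos': array([-1.36697938e+00,  2.87159873e-01,  1.57821371e+00, -3.82880632e-05,
        1.27860867e+00, -1.50026808e-01]), 'dq': array([ 1.02821211e-03, -4.91084815e-05, -8.69631348e-04,  1.09926423e-04,
        6.75094011e-04,  7.14701174e-04]), 'joint_efforts': array([ 5.28755882e-04, -4.05976975e+01, -2.92625588e+01, -5.22896141e-05,
        5.81587345e-03,  3.34469050e-06]), 'eef_pos': array([ 0.23376511, -0.63255609,  0.24893113]), 'tcp_rot': array([-0.12449047,  0.69691193, -0.69522354,  0.12441912]), 'contact_force': array([0.16399396, 0.31131918, 0.67892696]), 'wrist_torque': array([-0.00410856, -0.05333676, -0.02279341]), 'opening': 1.0014383654017271}
scene [[536.75394888   0.         269.52616018]
 [  0.         536.75394888 205.81749068]
 [  0.           0.           1.        ]] [[ 0.77616276 -0.2709524   0.56934713 -0.27277412]
 [-0.6304704  -0.32081669  0.70681237 -1.11784436]
 [-0.00885645 -0.90755796 -0.41983344  0.83163063]
 [ 0.          0.          0.          1.        ]]
top [[410.79636446   0.         278.33383296]
 [  0.         410.79636446 207.12582294]
 [  0.           0.           1.        ]] [[-0.02420908 -0.98402811  0.17635928  0.35704845]
 [-0.9997054   0.02413706 -0.00255388 -0.01755825]
 [-0.0017437  -0.17636915 -0.98432255  1.44549118]
 [ 0.          0.          0.          1.        ]]
```

View pics/scene0.png

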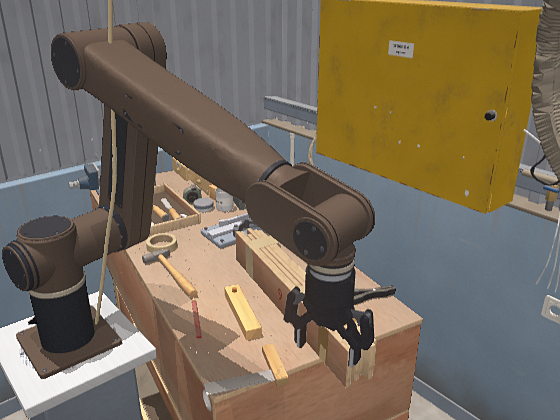

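View pics/top0.png

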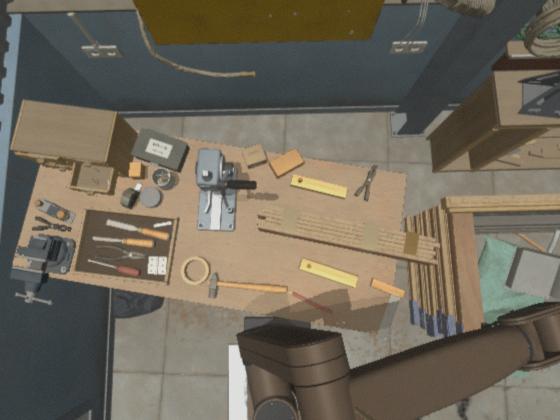

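Top view: press at about (213,190), with its front facing the robot. One rail lies in front of the bundle (328,272) and the other behind it (318,187). I'll enlarge to find which dowel is tall.

Run:
```python
import cv2,numpy as np
t=cv2.imread("pics/top0.png"); s=cv2.imread("pics/scene0.png")
a=cv2.resize(t[165:295,185:385],None,fx=4,fy=4,interpolation=cv2.INTER_CUBIC)
cv2.imwrite("pics/c1.png",a)
```

```text
(no output)
```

View pics/c1.png

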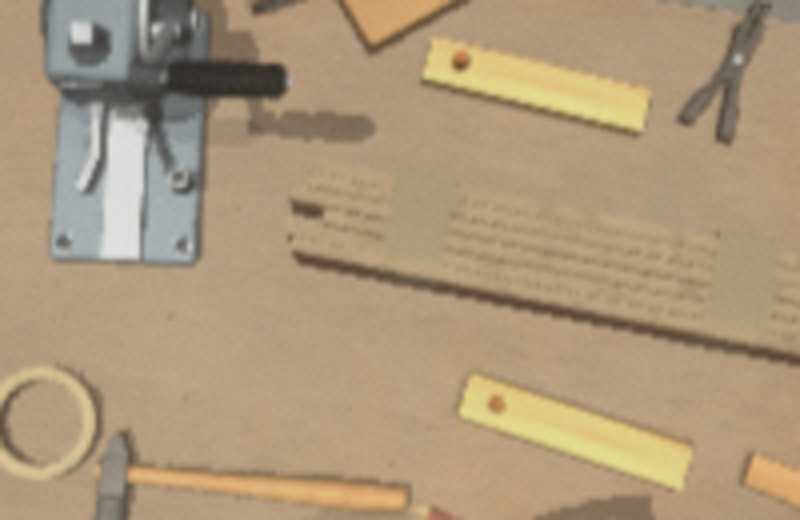

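```bash
cat > h.py <<'E'
import numpy as np,cv2
from plant import *
def ray(n,uv,z,m=None):
    m=m or camera_model(n);P=m["pose"];d=P[:3,:3]@np.linalg.solve(m["camera_matrix"],[*uv,1.]);o=P[:3,3]
    return o+d*(z-o[2])/d[2]
def proj(n,p,m=None):
    m=m or camera_model(n);P=m["pose"];c=m["camera_matrix"]@(P[:3,:3].T@(np.asarray(p)-P[:3,3]));return c[:2]/c[2]
E
python3 - <<'E'
from h import *
c=lambda u,v:(185+(u+.5)/4-.5,165+(v+.5)/4-.5)
def f(l,pts,z):
    for p in pts: print(l,p,ray("top",c(*p),z).round(4))
f("far",[(432,38),(424,82),(650,90),(641,133)],.03)
f("near",[(472,375),(460,413),(692,446),(684,489)],.03)
f("fardow60",[(461,60)],.06);f("fardow40",[(461,60)],.04)
f("neardow60",[(497,404)],.06);f("neardow40",[(497,404)],.04)
f("base",[(50,262),(199,263),(206,96)],.018)
f("bed",[(100,260),(142,260)],.03)
f("bundle",[(292,250),(800,355),(292,195)],.098)
s=camera_model("scene")
E
```

```text
far (432, 38) [ 0.7284 -0.0749  0.03  ]
far (424, 82) [ 0.6886 -0.0666  0.03  ]
far (650, 90) [ 0.6764 -0.2658  0.03  ]
far (641, 133) [ 0.6379 -0.2558  0.03  ]
near (472, 375) [ 0.4304 -0.1001  0.03  ]
near (460, 413) [ 0.3985 -0.0887  0.03  ]
near (692, 446) [ 0.366  -0.2848  0.03  ]
near (684, 489) [ 0.3303 -0.2759  0.03  ]
fardow60 (461, 60) [ 0.7003 -0.0982  0.06  ]
fardow40 (461, 60) [ 0.7053 -0.0993  0.04  ]
neardow60 (497, 404) [ 0.4043 -0.1183  0.06  ]
neardow40 (497, 404) [ 0.405  -0.1198  0.04  ]
base (50, 262) [0.5381 0.2646 0.018 ]
base (199, 263) [0.534  0.1343 0.018 ]
base (206, 96) [0.6834 0.1273 0.018 ]
bed (100, 260) [0.5373 0.2189 0.03  ]
bed (142, 260) [0.5364 0.1825 0.03  ]
bundle (292, 250) [0.533 0.049 0.098]
bundle (800, 355) [ 0.4366 -0.3643  0.098 ]
bundle (292, 195) [0.5791 0.0483 0.098 ]
```

```bash
cat >> h.py <<'E'
from scipy.spatial.transform import Rotation as Ro
def go(p,yaw,n=None,yz=None):
    """print turn about tool y and then shift in tool axes to reach p with tool z (jaw axis) at heading yaw"""
    s=get_state();R=Ro.from_quat(s["tcp_rot"]);M=R.as_matrix()
    cur=np.arctan2(M[1,2],M[0,2]);d=(yaw-cur+np.pi/2)%np.pi-np.pi/2
    wv=R.inv().apply([0,0,d]);R2=Ro.from_rotvec([0,0,d])*R
    sh=R2.inv().apply(np.asarray(p)-s["eef_pos"])
    print("cur",s["eef_pos"].round(4),"jaw yaw",cur.round(3),"tilt y",M[:,1].round(3),"q",s["qpos"].round(3))
    print("turn",wv.round(4),"then shift",sh.round(4))
E
python3 - <<'E'
from h import *
s=get_state();print(Ro.from_quat(s["tcp_rot"]).as_matrix().round(3))
go([.62,-.2,.25],np.radians(165))
E
```

```text
[[-0.938 -0.     0.346]
 [-0.346  0.002 -0.938]
 [-0.    -1.    -0.002]]
cur [ 0.2337 -0.6326  0.249 ] jaw yaw -1.217 tilt y [-0.     0.002 -1.   ] q [-1.367  0.287  1.578 -0.     1.279 -0.15 ]
turn [-3.000e-04 -9.552e-01 -2.100e-03] then shift [-0.5179 -0.0014  0.2611]
```

Emit:
carry_out([
  [0, 0, 0, -0.051, 0, -0.027, -1],
  [0, 0, 0, -0.051, 0, -0.027, -1],
  [0, 0, 0, -0.051, 0, -0.027, -1],
  [0, 0, 0, -0.051, 0, -0.027, -1],
  [0, 0, 0, -0.051, 0, -0.027, -1],
  [0, 0, 0, -0.051, 0, -0.027, -1],
  [0, 0, 0, -0.051, 0, -0.027, -1],
  [0, 0, 0, -0.051, 0, -0.027, -1],
  [0, 0, 0, -0.051, 0, -0.027, -1],
  [0, 0, 0, -0.051, 0, -0.027, -1],
])

```text
time: 1.35
eef_pos: [0.6196, -0.2015, 0.2497]
tcp_rot: [-0.125, 0.696, -0.696, 0.124]
contact_force: [-0.5, -0.6, -0.3]
opening: 1.0
```

Emit:
carry_out([
  [0, -0.136, 0, 0, 0, 0, -1],
  [0, -0.136, 0, 0, 0, 0, -1],
  [0, -0.136, 0, 0, 0, 0, -1],
  [0, -0.136, 0, 0, 0, 0, -1],
  [0, -0.136, 0, 0, 0, 0, -1],
  [0, -0.136, 0, 0, 0, 0, -1],
  [0, -0.136, 0, 0, 0, 0, -1],
  [0, 0, 0, 0, 0, 0, -1],
])

```text
time: 2.35
eef_pos: [0.6185, -0.203, 0.2496]
tcp_rot: [-0.429, 0.562, -0.562, 0.429]
contact_force: [0.1, -0.2, 0.4]
opening: 0.997
```

Run:
```python
from h import *
m=camera_model("wrist");print(m); im=read_camera("wrist")
cv2.imwrite("pics/w1.png",im); np.savez("w1.npz",K=m["camera_matrix"],P=m["pose"])
cv2.imwrite("pics/t1.png",read_camera("top"))
go([.657,-.205,.25],np.radians(-15.2))
```

```text
{'camera_matrix': array([[289.39271507,   0.        , 286.56153913],
       [  0.        , 289.39271507, 213.4801943 ],
       [  0.        ,   0.        ,   1.        ]]), 'pose': array([[ 0.96469368, -0.25232638, -0.07548185,  0.63932881],
       [-0.26337224, -0.92539847, -0.27253025, -0.13516653],
       [-0.00108422,  0.28278803, -0.95918181,  0.37231696],
       [ 0.        ,  0.        ,  0.        ,  1.        ]])}
cur [ 0.6186 -0.2031  0.2498] jaw yaw -0.267 tilt y [-0.001  0.    -1.   ] q [-0.473  0.235  1.639  0.     1.268 -0.206]
turn [-0.     -0.0019 -0.    ] then shift [-0.0083 -0.0002  0.0376]
```

View pics/w1.png

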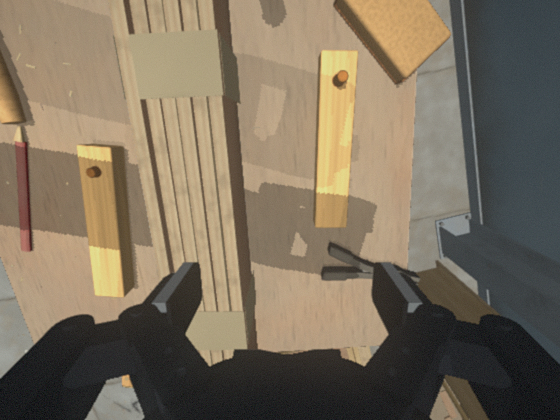

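The wrist view shows the far rail (corners 321,51 / 357,51 / 316,226 / 346,228). Its dowel top at (342,76) is clearly displaced from its foot. The near rail's dowel at (93,172) looks short.

Run:
```python
from h import *
d=np.load("w1.npz");m={"camera_matrix":d["K"],"pose":d["P"]}
c=np.array([ray("wrist",p,.03,m) for p in [(321,51),(357,51),(316,226),(346,228)]]);print(c.round(4))
e=(c[0]+c[1])/2;t=(c[2]+c[3])/2;u=(e-t)/np.linalg.norm(e-t);print("far c",(e+t)/2,"L",np.linalg.norm(e-t),"yaw",np.degrees(np.arctan2(u[1],u[0])))
f=e-.03*u
for h in(.04,.06):print(h,"pred",proj("wrist",[f[0],f[1],h],m))
c=np.array([ray("wrist",p,.03,m) for p in [(78,146),(113,146),(92,296),(124,296)]])
e=(c[0]+c[1])/2;t=(c[2]+c[3])/2;u=(e-t)/np.linalg.norm(e-t);print("near",(e+t)/2,np.linalg.norm(e-t));f=e-.03*u
for h in(.04,.06):print(h,"pred",proj("wrist",[f[0],f[1],h],m))
```

```text
[[ 0.6947 -0.0691  0.03  ]
 [ 0.7315 -0.0792  0.03  ]
 [ 0.6436 -0.2578  0.03  ]
 [ 0.6792 -0.2703  0.03  ]]
far c [ 0.68723701 -0.16909842  0.03      ] L 0.19682409457710107 yaw 74.75978175459574
0.04 pred [339.19405553  80.39218601]
0.06 pred [342.70426699  77.18643687]
near [ 0.38533455 -0.18849387  0.03      ] 0.19817306727206424
0.04 pred [ 92.20200946 173.10280059]
0.06 pred [ 80.30128629 175.84999529]
```

Confirmed: the far rail's dowel matches 30 mm proud and the near one's matches 10 mm. I'll grasp the far rail at rail x = -45 mm.

Run:
```python
from h import *
go([.673,-.211,.024],np.radians(-15.2))
```

```text
cur [ 0.6186 -0.2031  0.2498] jaw yaw -0.267 tilt y [-0.001  0.    -1.   ] q [-0.473  0.235  1.639  0.     1.268 -0.206]
turn [-0.     -0.0019 -0.    ] then shift [-0.0066  0.2258  0.0548]
```

Emit:
carry_out([
  [0, 0, 0, -0.0066, 0, 0.0548, -1],
  [0, 0, 0, 0, 0.05, 0, -1],
  [0, 0, 0, 0, 0.05, 0, -1],
  [0, 0, 0, 0, 0.05, 0, -1],
  [0, 0, 0, 0, 0.04, 0, -1],
  [0, 0, 0, 0, 0.0355, 0, -1],
  [0, 0, 0, 0, 0, 0, -1],
])

```text
time: 3.32
eef_pos: [0.6705, -0.2098, 0.0203]
tcp_rot: [-0.431, 0.565, -0.559, 0.428]
contact_force: [-0.1, -0.6, -1.0]
opening: 1.0
```

Emit:
carry_out([
  [0, 0, 0, 0, 0, 0, 0],
  [0, 0, 0, 0, 0, 0, 0.5],
  [0, 0, 0, 0, 0, 0, 1],
  [0, 0, 0, 0, 0, 0, 1],
  [0, 0, 0, 0, 0, 0, 1],
  [0, 0, 0, 0, 0, 0, 1],
], squeeze=70)

```text
time: 4.08
eef_pos: [0.6751, -0.212, 0.0277]
tcp_rot: [0.429, -0.56, 0.563, -0.43]
contact_force: [0.5, 0.4, 6.1]
opening: 0.454
```

Run:
```python
from h import *
s=get_state();print(s["opening"],s["contact_force"],s["eef_pos"])
m=camera_model("wrist");im=read_camera("wrist");np.savez("w2.npz",K=m["camera_matrix"],P=m["pose"]);cv2.imwrite("pics/w2.png",im)
```

```text
0.4543457992025862 [0.45487642 0.37487683 6.06199188] [ 0.67506357 -0.21198085  0.02770725]
```

View pics/w2.png

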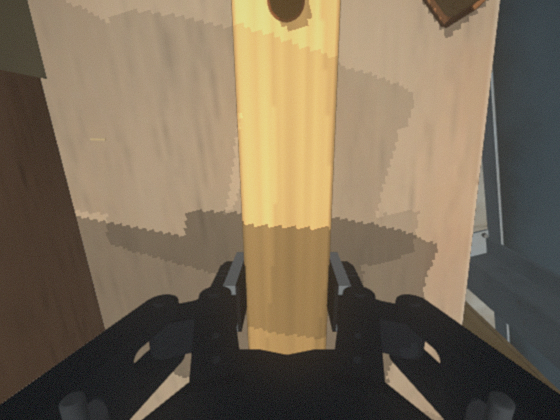

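Emit:
carry_out([
  [0, 0, 0, 0, -0.02, 0, 1],
  [0, 0, 0, 0, -0.045, 0, 1],
  [0, 0, 0, 0, -0.045, 0, 1],
  [0, 0, 0, 0, -0.045, 0, 1],
  [0, 0, 0, 0, -0.04, 0, 1],
  [0, 0, 0, 0, 0, 0, 1],
])

```text
time: 4.88
eef_pos: [0.6752, -0.2119, 0.2259]
tcp_rot: [0.428, -0.559, 0.565, -0.431]
contact_force: [0.6, -0.1, -1.3]
opening: 0.453
```

Emit:
carry_out([
  [0, 0, 0, -0.022, 0, -0.035, 1],
  [0, 0, 0, -0.022, 0, -0.035, 1],
  [0, 0, 0, -0.022, 0, -0.035, 1],
  [0, 0, 0, -0.022, 0, -0.035, 1],
  [0, 0, 0, -0.022, 0, -0.035, 1],
  [0, 0, 0, -0.022, 0, -0.035, 1],
  [0, 0, 0, -0.022, 0, -0.035, 1],
  [0, 0, 0, -0.022, 0, -0.036, 1],
  [0, 0, 0, 0, 0, 0, 1],
])

```text
time: 6.0
eef_pos: [0.4452, 0.034, 0.2174]
tcp_rot: [-0.431, 0.562, -0.56, 0.429]
contact_force: [0.1, -0.7, -1.6]
opening: 0.448
```

Emit:
carry_out([
  [0, 0.135, 0, 0, 0, 0, 1],
  [0, 0.135, 0, 0, 0, 0, 1],
  [0, 0.135, 0, 0, 0, 0, 1],
  [0, 0.135, 0, 0, 0, 0, 1],
  [0, 0.135, 0, 0, 0, 0, 1],
  [0, 0.135, 0, 0, 0, 0, 1],
  [0, 0.135, 0, 0, 0, 0, 1],
  [0, 0.135, 0, 0, 0, 0, 1],
  [0, 0.135, 0, 0, 0, 0, 1],
  [0, 0.13, 0, 0, 0, 0, 1],
])

```text
time: 7.25
eef_pos: [0.4479, 0.0318, 0.2184]
tcp_rot: [0.015, 0.707, -0.707, -0.017]
contact_force: [0.1, 0.1, -1.6]
opening: 0.453
```

Run:
```python
from h import *
s=get_state();print(s["time"],s["opening"],s["contact_force"])
go([.436,.205,.20],np.radians(-92.3))
```

```text
7.25 0.45293125136442547 [ 0.09693576  0.13588555 -1.56157147]
cur [0.4479 0.0318 0.2184] jaw yaw -1.615 tilt y [-0.003  0.    -1.   ] q [-0.156 -0.201  2.141 -0.     1.205  1.459]
turn [ 0.     -0.0041 -0.    ] then shift [ 0.0188  0.0185 -0.1726]
```

Emit:
carry_out([
  [0, 0, 0, 0.004, 0.01, -0.035, 1],
  [0, 0, 0, 0.004, 0.02, -0.035, 1],
  [0, 0, 0, 0.004, 0.02, -0.035, 1],
  [0, 0, 0, 0.004, 0.02, -0.035, 1],
  [0, 0, 0, 0.003, 0.018, -0.0326, 1],
  [0, 0, 0, 0, 0, 0, 1],
])

```text
time: 8.0
eef_pos: [0.4342, 0.2061, 0.1288]
tcp_rot: [-0.011, -0.706, 0.708, 0.015]
contact_force: [-0.4, -0.5, -0.8]
opening: 0.453
```

Run:
```python
from h import *
go([.436,.205,.13],np.radians(-92.3))
m=camera_model("wrist");im=read_camera("wrist");np.savez("w3.npz",K=m["camera_matrix"],P=m["pose"]);cv2.imwrite("pics/w3.png",im)
cv2.imwrite("pics/w3b.png",cv2.resize(im[0:400,80:500],None,fx=1.45,fy=1.45,interpolation=cv2.INTER_CUBIC))
```

```text
cur [0.4342 0.2061 0.1288] jaw yaw -1.608 tilt y [-0.006 -0.001 -1.   ] q [ 2.320e-01 -2.000e-03  2.139e+00  0.000e+00  1.012e+00  1.839e+00]
turn [-0.      0.0034 -0.    ] then shift [-0.0019 -0.0012  0.001 ]
```

View pics/w3b.png

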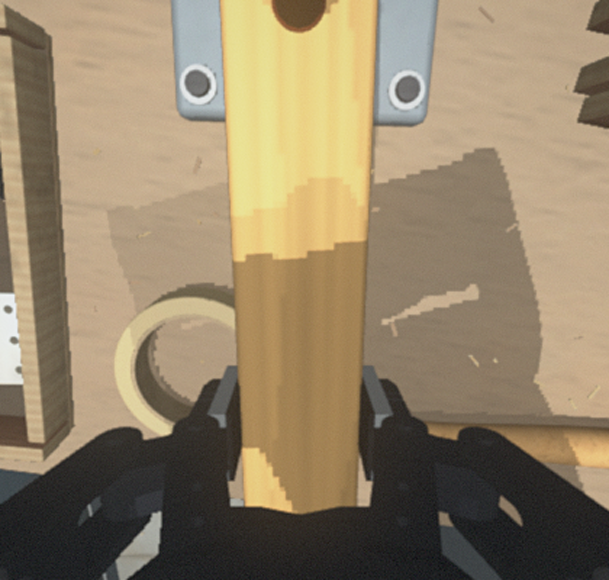

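The wrist view shows the rail held straight. The press base's front edge runs at crop y≈119–124, with sides from (172,0) to (180,110) and (437,0) to (430,115), and screws at (197,84) and (407,90).

Run:
```python
from h import *
d=np.load("w3.npz");m={"camera_matrix":d["K"],"pose":d["P"]};print(m["pose"].round(3))
def c(u,v,z):return ray("wrist",(80+(u+.5)/1.45-.5,(v+.5)/1.45-.5),z,m)
for n,p in dict(L0=(172,0),L1=(180,105),R0=(437,0),R1=(431,110),F0=(195,119),F1=(415,124),S0=(197,84),S1=(407,90)).items():print(n,c(*p,.018).round(4))
for n,p in dict(rl0=(223,40),rl1=(236,340),rr0=(376,40),rr1=(362,340)).items():print(n,c(*p,.131).round(4))
# colour edge profile to refine
im=cv2.imread("pics/w3.png")
```

```text
[[-0.037 -0.957 -0.289  0.509]
 [-0.999  0.036  0.009  0.202]
 [ 0.002  0.289 -0.957  0.251]
 [ 0.     0.     0.     1.   ]]
L0 [0.5939 0.2593 0.018 ]
L1 [0.5486 0.2609 0.018 ]
R0 [0.5894 0.1336 0.018 ]
R1 [0.5417 0.1339 0.018 ]
F0 [0.5419 0.254  0.018 ]
F1 [0.5354 0.1418 0.018 ]
S0 [0.5578 0.2513 0.018 ]
S1 [0.5513 0.1464 0.018 ]
rl0 [0.5435 0.2199 0.131 ]
rl1 [0.4635 0.2231 0.131 ]
rr0 [0.5422 0.1817 0.131 ]
rr1 [0.4621 0.1847 0.131 ]
```

Emit:
carry_out([
  [0, 0, 0, 0, -0.045, -0.03, 1],
  [0, 0, 0, 0, -0.045, -0.04, 1],
  [0, 0, 0, 0, -0.01, -0.04, 1],
  [0, 0, 0, 0, 0, -0.01, 1],
  [0, 0, 0, 0, 0, 0, 1],
])

```text
time: 8.68
eef_pos: [0.4407, 0.3245, 0.231]
tcp_rot: [-0.013, -0.706, 0.707, 0.014]
contact_force: [-0.8, 0.3, -1.3]
opening: 0.458
```

Run:
```python
from h import *
m=camera_model("wrist");im=read_camera("wrist");np.savez("w4.npz",K=m["camera_matrix"],P=m["pose"]);cv2.imwrite("pics/w4.png",im)
a,b=proj("wrist",[.54,.2,.018],m),proj("wrist",[.68,.2,.03],m);print(a,b)
cv2.imwrite("pics/w4b.png",cv2.resize(im[0:220,270:550],None,fx=2.7,fy=2.7,interpolation=cv2.INTER_CUBIC))
```

```text
[396.29131752  98.66142424] [411.7039716  -68.14264212]
```

View pics/w4b.png

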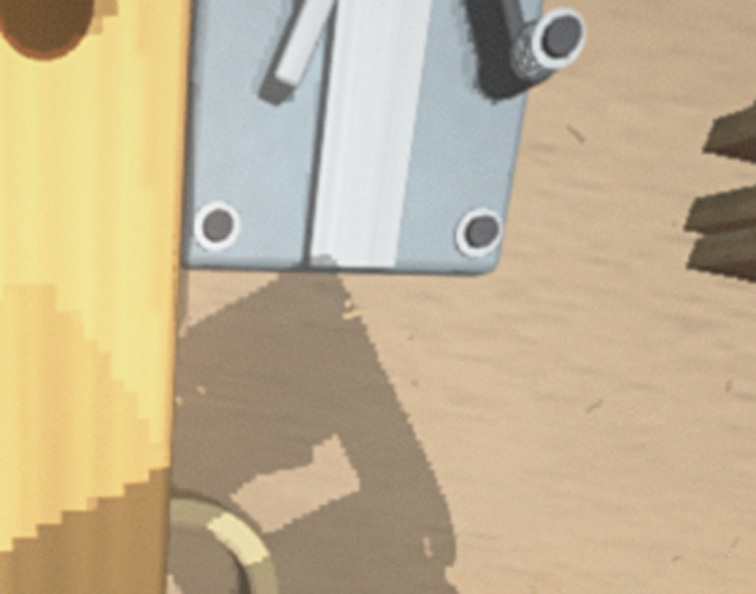

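Bed top corners: left edge (313,262) to (338,0), right edge (394,265) to (431,0). Screws at (217,225) and (479,231), jaw pin at (562,35), flare tip at about (290,80).

Run:
```python
from h import *
d=np.load("w4.npz");m={"camera_matrix":d["K"],"pose":d["P"]}
def c(u,v,z):return ray("wrist",(270+(u+.5)/2.7-.5,(v+.5)/2.7-.5),z,m)
def y(a,b):
    v=b-a;return np.arctan2(v[1],v[0])
A=[c(313,262,.03),c(338,0,.03),c(394,265,.03),c(431,0,.03)]
for a in A:print("bed",a.round(4))
print("yaw bed L,R",y(A[0],A[1]),y(A[2],A[3]))
s0,s1=c(217,225,.018),c(479,231,.018);print(s0,s1,"yaw",y(s1,s0)-np.pi/2,"mid",(s0+s1)/2)
f0,f1=c(205,266,.018),c(485,271,.018);print(f0,f1,"yaw",y(f1,f0)-np.pi/2)
for z in(.032,.046,.05):print("pin",c(562,35,z).round(4))
# rail edge check
print("rail edge",c(190,20,.2),c(166,500,.2))
```

```text
bed [0.5414 0.2156 0.03  ]
bed [0.6279 0.2117 0.03  ]
bed [0.5391 0.1842 0.03  ]
bed [0.6266 0.1788 0.03  ]
yaw bed L,R -0.04447502178983317 -0.062331462491335726
[0.55756327 0.25039647 0.018     ] [0.55131857 0.14657789 0.018     ] yaw -0.06007778750688919 mid [0.55444092 0.19848718 0.018     ]
[0.54260975 0.25485481 0.018     ] [0.53633397 0.14241535 0.018     ] yaw -0.05575690451009918
pin [0.6134 0.1319 0.032 ]
pin [0.6091 0.1401 0.046 ]
pin [0.6078 0.1424 0.05  ]
rail edge [0.56636774 0.29370576 0.2       ] [0.48414268 0.29739493 0.2       ]
```

Run:
```python
from h import *
go([.4396,.204,.09],-np.pi/2-.055)
```

```text
cur [0.4405 0.3241 0.2306] jaw yaw -1.611 tilt y [-0.002 -0.002 -1.   ] q [ 4.490e-01  2.300e-02  1.910e+00 -1.000e-03  1.211e+00  2.060e+00]
turn [-0.     0.015 -0.   ] then shift [-0.006   0.1408  0.1197]
```

Emit:
carry_out([
  [0, 0.015, 0, 0, 0, 0, 1],
  [0, 0, 0, -0.002, 0, 0.04, 1],
  [0, 0, 0, -0.002, 0.02, 0.04, 1],
  [0, 0, 0, -0.002, 0.04, 0.04, 1],
  [0, 0, 0, 0, 0.04, 0, 1],
  [0, 0, 0, 0, 0.04, 0, 1],
  [0, 0, 0, 0, 0, 0, 1],
  [0, 0, 0, 0, 0, 0, 1],
])

```text
time: 9.72
eef_pos: [0.4412, 0.2051, 0.0931]
tcp_rot: [0.02, 0.707, -0.707, -0.019]
contact_force: [0.4, -0.2, -1.0]
opening: 0.455
```

Run:
```python
from h import *
go([.4396,.204,.0595],-np.pi/2-.055);print(get_state()["contact_force"])
```

```text
cur [0.4412 0.2051 0.0931] jaw yaw -1.626 tilt y [ 0.002  0.    -1.   ] q [ 0.226  0.066  2.146 -0.     0.928  1.852]
turn [0.     0.0002 0.    ] then shift [0.0016 0.0336 0.0012]
[ 0.38473185 -0.17885521 -0.96985749]
```

Emit:
carry_out([
  [0, 0, 0, 0.0016, 0.0168, 0.0012, 1],
  [0, 0, 0, 0, 0.0168, 0, 1],
  [0, 0, 0, 0, 0, 0, 1],
  [0, 0, 0, 0, 0, 0, 1],
])

```text
time: 10.22
eef_pos: [0.4383, 0.2042, 0.0581]
tcp_rot: [-0.019, -0.707, 0.707, 0.02]
contact_force: [-0.5, 0.2, -1.8]
opening: 0.45
```

Run:
```python
from h import *
go([.4396,.204,.0595],-np.pi/2-.055);print(get_state()["contact_force"])
m=camera_model("wrist");im=read_camera("wrist");np.savez("w5.npz",K=m["camera_matrix"],P=m["pose"]);cv2.imwrite("pics/w5.png",im)
cv2.imwrite("pics/s5.png",read_camera("scene"));cv2.imwrite("pics/t5.png",read_camera("top"))
```

```text
cur [0.4383 0.2042 0.0581] jaw yaw -1.625 tilt y [-0.001 -0.    -1.   ] q [0.226 0.124 2.163 0.    0.856 1.851]
turn [-0.      0.0009 -0.    ] then shift [-0.0013 -0.0014  0.0001]
[-0.46393891  0.15191269 -1.79230847]
```

View pics/w5.png

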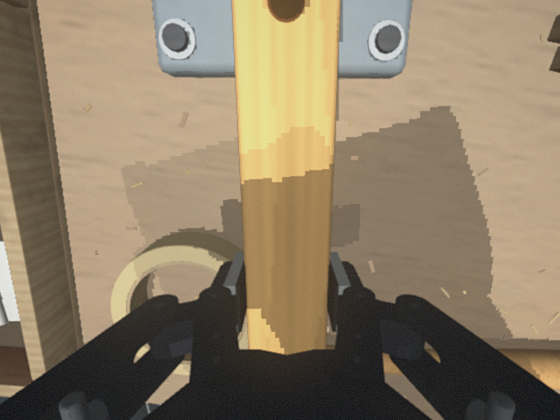

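Run:
```python
from h import *
d=np.load("w5.npz");m={"camera_matrix":d["K"],"pose":d["P"]}
im=cv2.imread("pics/w5.png").astype(int)
# rail edges: yellow saturation per row
R=Ro.from_euler('z',-.055).as_matrix();O=np.array([.6793,.1918,0])
s=[ray("wrist",p,.018,m) for p in[(177,39),(388,39)]];print("screws press frame",[(R.T@(q-O)).round(4) for q in s])
for r in(30,60,100,140):
    row=im[r];sat=(row[:,2]-row[:,0])
    w=np.where(sat[200:380]>80)[0]+200
    e=[R.T@(ray("wrist",(u,r),.0604,m)-O) for u in(w[0],w[-1])];print(r,w[0],w[-1],e[0].round(4),e[1].round(4))
```

```text
screws press frame [array([-0.1251,  0.0523,  0.018 ]), array([-0.125 , -0.0526,  0.018 ])]
30 234 338 [-0.1332  0.017   0.0604] [-0.1331 -0.0209  0.0604]
60 235 337 [-0.143   0.0172  0.0604] [-0.143  -0.0211  0.0604]
100 237 335 [-0.157   0.0171  0.0604] [-0.157  -0.021   0.0604]
140 239 333 [-0.1721  0.017   0.0604] [-0.1721 -0.0209  0.0604]
```

Emit:
carry_out([
  [0, 0, 0, 0, -0.0007, -0.0015, 1],
  [0, 0, 0, -0.006, 0, 0, 1],
  [0, 0, 0, -0.006, 0, 0, 1],
  [0, 0, 0, -0.006, 0, 0, 1],
  [0, 0, 0, -0.006, 0, 0, 1],
  [0, 0, 0, -0.006, 0, 0, 1],
  [0, 0, 0, -0.006, 0, 0, 1],
])

```text
time: 11.25
eef_pos: [0.475, 0.2036, 0.0589]
tcp_rot: [-0.019, -0.707, 0.707, 0.019]
contact_force: [-0.6, -0.0, -1.8]
opening: 0.453
```

Emit:
carry_out([
  [0, 0, 0, -0.006, 0, 0, 1],
  [0, 0, 0, -0.006, 0, 0, 1],
  [0, 0, 0, -0.006, 0, 0, 1],
  [0, 0, 0, -0.006, 0, 0, 1],
  [0, 0, 0, -0.006, 0, 0, 1],
])

```text
time: 11.88
eef_pos: [0.505, 0.202, 0.0589]
tcp_rot: [-0.019, -0.707, 0.707, 0.019]
contact_force: [-0.2, 0.7, -2.5]
opening: 0.451
```

Emit:
carry_out([
  [0, 0, 0, -0.006, 0, 0, 1],
  [0, 0, 0, -0.006, 0, 0, 1],
  [0, 0, 0, -0.006, 0, 0, 1],
  [0, 0, 0, -0.006, 0, 0, 1],
])

```text
time: 12.38
eef_pos: [0.5253, 0.2011, 0.0578]
tcp_rot: [-0.016, -0.707, 0.707, 0.022]
contact_force: [-8.8, 2.3, 2.6]
opening: 0.455
```

Emit:
carry_out([
  [0, 0, 0, -0.006, 0, 0, 1],
  [0, 0, 0, -0.006, 0, 0, 1],
  [0, 0, 0, -0.006, 0, 0, 1],
])

```text
time: 12.75
eef_pos: [0.5437, 0.2002, 0.0579]
tcp_rot: [-0.016, -0.707, 0.707, 0.022]
contact_force: [-7.8, 2.2, 1.6]
opening: 0.453
```

Emit:
carry_out([
  [0, 0, 0, -0.005, 0, 0, 1],
  [0, 0, 0, -0.005, 0, 0, 1],
  [0, 0, 0, 0, 0, 0, 1],
])

```text
time: 13.12
eef_pos: [0.5544, 0.1996, 0.058]
tcp_rot: [-0.017, -0.707, 0.707, 0.021]
contact_force: [-6.5, 0.9, 1.5]
opening: 0.452
```

Emit:
carry_out([
  [0, 0, 0, -0.003, 0, 0, 1],
  [0, 0, 0, -0.003, 0, 0, 1],
])

```text
time: 13.38
eef_pos: [0.5595, 0.1994, 0.0579]
tcp_rot: [-0.016, -0.707, 0.707, 0.022]
contact_force: [-7.9, 2.2, 2.5]
opening: 0.445
```

Emit:
carry_out([
  [0, 0, 0, -0.003, 0, 0, 1],
  [0, 0, 0, 0, 0, 0, 1],
])

```text
time: 13.62
eef_pos: [0.5614, 0.1994, 0.0577]
tcp_rot: [-0.015, -0.707, 0.707, 0.023]
contact_force: [-12.5, 1.3, 4.2]
opening: 0.453
```

Emit:
carry_out([
  [0, 0, 0, -0.002, 0, 0, 1],
  [0, 0, 0, 0, 0, 0, 1],
])

```text
time: 13.88
eef_pos: [0.5615, 0.1994, 0.0576]
tcp_rot: [-0.013, -0.707, 0.707, 0.025]
contact_force: [-17.2, 1.8, 8.5]
opening: 0.449
```

Emit:
carry_out([
  [0, 0, 0, 0, 0, 0, 0.3],
  [0, 0, 0, 0, 0, 0, 0],
  [0, 0, 0, 0, 0, 0, -1],
  [0, 0, 0, 0, 0, 0, -1],
  [0, 0, 0, 0.004, 0, 0, -1],
])

```text
time: 14.5
eef_pos: [0.5641, 0.1987, 0.0593]
tcp_rot: [0.02, 0.707, -0.707, -0.019]
contact_force: [0.1, -0.5, -0.1]
opening: 1.0
```

Emit:
carry_out([
  [0, 0, 0, 0, -0.02, 0, -1],
  [0, 0, 0, 0.02, -0.045, 0, -1],
  [0, 0, 0, 0.03, -0.045, 0, -1],
  [0, 0, 0, 0.04, -0.04, 0, -1],
  [0, 0, 0, 0, 0, 0, -1],
])

```text
time: 15.12
eef_pos: [0.4742, 0.2046, 0.2149]
tcp_rot: [0.022, 0.708, -0.706, -0.015]
contact_force: [0.8, 0.1, 0.1]
opening: 0.999
```

Run:
```python
from h import *
go([.5,.2,.2],-np.pi/2-.055);print(get_state()["contact_force"])
m=camera_model("wrist");im=read_camera("wrist");np.savez("w6.npz",K=m["camera_matrix"],P=m["pose"]);cv2.imwrite("pics/w6.png",im)
cv2.imwrite("pics/w6b.png",cv2.resize(im[0:260,140:460],None,fx=2.3,fy=2.3,interpolation=cv2.INTER_CUBIC))
```

```text
cur [0.4742 0.2046 0.2149] jaw yaw -1.624 tilt y [ 0.01   0.002 -1.   ] q [ 0.211 -0.038  2.001  0.     1.168  1.834]
turn [0.     0.0022 0.    ] then shift [-0.0258  0.0151  0.0032]
[0.80357997 0.13414035 0.11436014]
```

View pics/w6b.png

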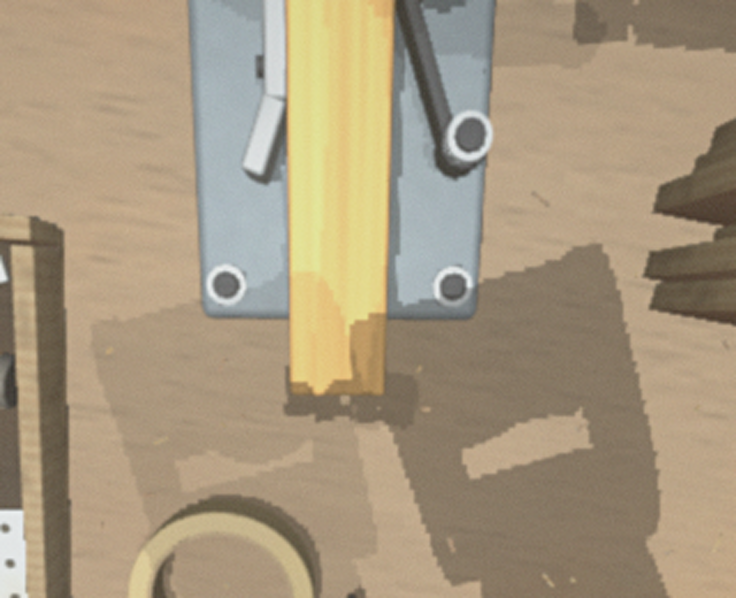

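The rail lies straight on the bed along the fence. Its tail is at about (338,392) in the crop, and the screws are at (226,285) and (453,286).

Run:
```python
from h import *
d=np.load("w6.npz");m={"camera_matrix":d["K"],"pose":d["P"]}
R=Ro.from_euler('z',-.055).as_matrix();O=np.array([.6793,.1918,0])
def c(u,v,z):return (R.T@(ray("wrist",(140+(u+.5)/2.3-.5,(v+.5)/2.3-.5),z,m)-O)).round(4)
print("screws",c(226,285,.018),c(453,286,.018),"front",c(340,317,.018));print("tail",c(291,391,.06),c(383,393,.06));print("edges",c(287,50,.06),c(393,50,.06),c(289,250,.06),c(388,250,.06))
```

```text
screws [-0.1253  0.0522  0.018 ] [-0.1255 -0.0521  0.018 ] front [-0.1394 -0.0002  0.018 ]
tail [-0.1684  0.0201  0.06  ] [-0.1691 -0.0182  0.06  ]
edges [-0.0441  0.0195  0.06  ] [-0.0441 -0.0193  0.06  ] [-0.113  0.02   0.06 ] [-0.113 -0.019  0.06 ]
```

Rail tail is at press x ≈ -169 mm against -170 nominal, so it is home and parallel. Next is the lever, which I'll pinch by its grip at the rest position.

Emit:
carry_out([
  [0, -0.157, 0, 0, -0.022, 0, -1],
  [0, -0.157, 0, 0, -0.022, 0, -1],
  [0, -0.157, 0, 0, -0.022, 0, -1],
  [0, -0.157, 0, 0, -0.022, 0, -1],
  [0, -0.157, 0, 0, -0.022, 0, -1],
  [0, -0.157, 0, 0, -0.022, 0, -1],
  [0, -0.157, 0, 0, -0.022, 0, -1],
  [0, -0.157, 0, 0, -0.022, 0, -1],
  [0, -0.157, 0, 0, -0.022, 0, -1],
  [0, -0.157, 0, 0, -0.022, 0, -1],
])

```text
time: 16.42
eef_pos: [0.4743, 0.2034, 0.4281]
tcp_rot: [-0.488, 0.513, -0.512, 0.486]
contact_force: [-0.1, 0.2, -0.2]
opening: 1.001
```

Run:
```python
from h import *
go([.6278,.0745,.42],-.055)
```

```text
cur [0.4743 0.2034 0.4281] jaw yaw -0.05 tilt y [-0.003 -0.001 -1.   ] q [ 0.208 -0.149  1.719 -0.     1.575  0.259]
turn [-0.      0.0045  0.    ] then shift [0.1203 0.0078 0.1604]
```

Emit:
carry_out([
  [0, 0.0045, 0, 0.03, 0, 0.04, -1],
  [0, 0, 0, 0.03, 0, 0.04, -1],
  [0, 0, 0, 0.03, 0, 0.04, -1],
  [0, 0, 0, 0.03, 0, 0.04, -1],
  [0, 0, 0, 0, 0, 0, -1],
])

```text
time: 17.05
eef_pos: [0.6286, 0.0716, 0.4251]
tcp_rot: [-0.485, 0.517, -0.514, 0.482]
contact_force: [-1.0, -0.3, -0.5]
opening: 0.997
```

Run:
```python
from h import *
go([.6278,.0745,.324],-.055)
im=read_camera("wrist");cv2.imwrite("pics/w7.png",im)
```

```text
cur [0.6286 0.0716 0.4251] jaw yaw -0.064 tilt y [-0.005 -0.    -1.   ] q [-4.700e-02  1.210e-01  1.457e+00 -1.000e-03  1.569e+00  1.700e-02]
turn [ 0.     -0.0088 -0.    ] then shift [-0.0029  0.1011 -0.0004]
```

View pics/w7.png

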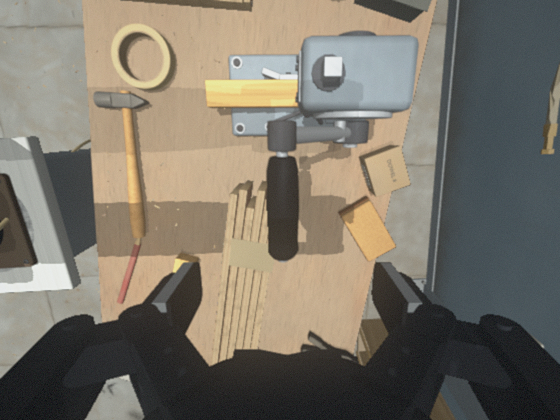

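The grip runs from (283,160) to (283,255), centred between the open fingers, so I can descend and pinch.

Emit:
carry_out([
  [0, -0.008, 0, -0.003, 0.03, 0, -1],
  [0, 0, 0, 0, 0.03, 0, -1],
  [0, 0, 0, 0, 0.03, 0, -1],
  [0, 0, 0, 0, 0.009, 0, -1],
  [0, 0, 0, 0, 0, 0, -1],
])

```text
time: 17.73
eef_pos: [0.6262, 0.0782, 0.3298]
tcp_rot: [-0.487, 0.513, -0.512, 0.487]
contact_force: [0.7, 0.1, 0.3]
opening: 1.001
```

Emit:
carry_out([
  [0, 0, 0, 0, 0, 0, 0],
  [0, 0, 0, 0, 0, 0, 0.3],
  [0, 0, 0, 0, 0, 0, 1],
  [0, 0, 0, 0, 0, 0, 1],
  [0, 0, 0, 0, 0, 0, 1],
], squeeze=60)

```text
time: 18.35
eef_pos: [0.6254, 0.0776, 0.3306]
tcp_rot: [-0.488, 0.514, -0.512, 0.486]
contact_force: [-5.5, 0.5, 3.4]
opening: 0.287
```

Run:
```python
from h import *
go([.6278,.0745,.324],-.055);print(get_state()["contact_force"])
R=Ro.from_euler('z',-.055).as_matrix();O=np.array([.6793,.1918,0])
p=R.T@(get_state()["eef_pos"]-O);print("press",p, "r",np.hypot(p[0]-.035,p[2]-.185),"ang",1.047-np.arctan2(p[2]-.185,.035-p[0]))
```

```text
cur [0.6254 0.0776 0.3306] jaw yaw -0.052 tilt y [-0.003 -0.    -1.   ] q [-0.037  0.141  1.601 -0.     1.403  0.015]
turn [-0.      0.0033  0.    ] then shift [0.003  0.0066 0.0025]
[-5.49098829  0.48340297  3.39719387]
press [-0.04749577 -0.1169941   0.33062287] r 0.16736658347300445 ang -0.008371357990236028
```

The opening shows the pinch sits about 6 mm above the grip's axis. I'll regrip lower.

Emit:
carry_out([
  [0, 0, 0, 0, 0, 0, -0.2],
  [0, 0, 0, 0, 0, 0, -0.2],
  [0, 0, 0, 0.001, 0.008, 0.001, -0.2],
  [0, 0, 0, 0, 0, 0, -0.2],
  [0, 0, 0, 0, 0, 0, 0.5],
  [0, 0, 0, 0, 0, 0, 1],
  [0, 0, 0, 0, 0, 0, 1],
  [0, 0, 0, 0, 0, 0, 1],
])

```text
time: 19.35
eef_pos: [0.6255, 0.0766, 0.3216]
tcp_rot: [-0.489, 0.514, -0.511, 0.485]
contact_force: [-7.1, -0.3, 0.8]
opening: 0.293
```

```bash
cat >> h.py <<'E'
def lev():
    s=get_state();R=Ro.from_euler('z',-.055).as_matrix();O=np.array([.6793,.1918,0])
    p=R.T@(s["eef_pos"]-O);print("press",p.round(4),"r",np.hypot(p[0]-.035,p[2]-.185).round(4),"ang",(1.047-np.arctan2(p[2]-.185,.035-p[0])).round(3),s["contact_force"].round(1),s["opening"],s["time"])
    return p
E
python3 - <<'E'
from h import *
go([.6278,.0745,.324],-.055);p=lev()
# plan: world displacement along arc (TCP offset d kept) in tool axes x,y,z at jaw yaw of tool = cur
a0=1.047
M=Ro.from_quat(get_state()["tcp_rot"]).as_matrix();R=Ro.from_euler('z',-.055).as_matrix()
pr=None
for a in np.arange(0,1.051,.07):
    q=np.array([.035-.16*np.cos(a0-a),0,.185+.16*np.sin(a0-a)])
    if pr is not None: print(a.round(2),(M.T@R@(q-pr)).round(4))
    pr=q
E
```

```text
cur [0.6255 0.0766 0.3216] jaw yaw -0.052 tilt y [-0.007 -0.    -1.   ] q [-3.900e-02  1.470e-01  1.611e+00 -1.000e-03  1.391e+00  1.300e-02]
turn [-0.      0.0033  0.    ] then shift [ 0.0019 -0.0024  0.0024]
press [-0.0474 -0.118   0.3216] r 0.1595 ang 0.019 [-7.1 -0.3  0.8] 0.2930763406427232 19.35
0.07 [-0.      0.006  -0.0095]
0.14 [-0.      0.0066 -0.009 ]
0.21 [-0.      0.0073 -0.0085]
0.28 [-0.      0.0078 -0.008 ]
0.35 [-0.      0.0084 -0.0074]
0.42 [-0.      0.0089 -0.0068]
0.49 [-0.      0.0093 -0.0062]
0.56 [-0.      0.0097 -0.0055]
0.63 [-0.      0.0101 -0.0048]
0.7 [-0.      0.0104 -0.0041]
0.77 [-0.      0.0107 -0.0034]
0.84 [-0.      0.0109 -0.0026]
0.91 [-0.      0.011  -0.0018]
0.98 [-0.      0.0111 -0.0011]
1.05 [-0.      0.0112 -0.0003]
```

Emit:
carry_out([
  [0, 0, 0, 0, 0.006, -0.0095, 1],
  [0, 0, 0, 0, 0.0066, -0.009, 1],
  [0, 0, 0, 0, 0.0073, -0.0085, 1],
  [0, 0, 0, 0, 0.0078, -0.008, 1],
  [0, 0, 0, 0, 0.0084, -0.0074, 1],
  [0, 0, 0, 0, 0, 0, 1],
], squeeze=70)

```text
time: 20.1
eef_pos: [0.5837, 0.0791, 0.2868]
tcp_rot: [-0.487, 0.513, -0.512, 0.487]
contact_force: [-3.4, -0.4, 7.1]
opening: 0.292
```

```bash
python3 -c "
from h import *
lev()"
```

```text
press [-0.0893 -0.1178  0.2868] r 0.1606 ang 0.361 [-3.4 -0.4  7.1] 0.29205458090749553 20.1
```

Emit:
carry_out([
  [0, 0, 0, 0, 0.0089, -0.0068, 1],
  [0, 0, 0, 0, 0.0093, -0.0062, 1],
  [0, 0, 0, 0, 0.0097, -0.0055, 1],
  [0, 0, 0, 0, 0.0101, -0.0048, 1],
  [0, 0, 0, 0, 0.0104, -0.0041, 1],
  [0, 0, 0, 0, 0.0107, -0.0034, 1],
  [0, 0, 0, 0, 0.0109, -0.0026, 1],
  [0, 0, 0, 0, 0, 0, 1],
])

```text
time: 21.1
eef_pos: [0.5491, 0.0811, 0.2169]
tcp_rot: [-0.488, 0.514, -0.511, 0.486]
contact_force: [-9.7, 1.4, 11.2]
opening: 0.29
```

```bash
python3 -c "
from h import *
lev()
go([.5482,.0789,.185],-.055)"
```

```text
press [-0.1239 -0.1176  0.2169] r 0.162 ang 0.849 [-9.7  1.4 11.2] 0.289648039259693 21.1
cur [0.5491 0.0811 0.2169] jaw yaw -0.051 tilt y [-0.006  0.001 -1.   ] q [-3.600e-02  5.700e-02  1.902e+00  1.000e-03  1.190e+00  1.400e-02]
turn [0.     0.0039 0.    ] then shift [ 0.0023  0.0319 -0.0006]
```

Emit:
carry_out([
  [0, 0, 0, 0, 0.011, 0, 1],
  [0, 0, 0, 0, 0.011, 0, 1],
  [0, 0, 0, 0, 0, 0, 1],
  [0, 0, 0, 0, 0, 0, 1],
])

```text
time: 21.6
eef_pos: [0.5458, 0.0813, 0.1918]
tcp_rot: [-0.491, 0.517, -0.508, 0.483]
contact_force: [-14.3, 1.4, 5.6]
opening: 0.292
```

```bash
python3 -c "
from h import *
lev()"
```

```text
press [-0.1273 -0.1176  0.1918] r 0.1624 ang 1.005 [-14.3   1.4   5.6] 0.29198652821738297 21.6
```

Emit:
carry_out([
  [0, 0, 0, 0, 0.003, 0.001, 1],
  [0, 0, 0, 0, 0.003, 0.001, 1],
  [0, 0, 0, 0, 0, 0, 1],
  [0, 0, 0, 0, 0, 0, 1],
])

```text
time: 22.1
eef_pos: [0.5457, 0.0813, 0.1851]
tcp_rot: [-0.493, 0.518, -0.506, 0.481]
contact_force: [-19.9, 1.8, 8.2]
opening: 0.29
```

```bash
python3 -c "
from h import *
lev();s=get_state();print(Ro.from_quat(s['tcp_rot']).as_matrix()[:,1])
im=read_camera('wrist');cv2.imwrite('pics/w8.png',im)
cv2.imwrite('pics/s8.png',cv2.resize(read_camera('scene')[140:300,120:320],None,fx=3.5,fy=3.5,interpolation=cv2.INTER_CUBIC))"
```

```text
press [-0.1274 -0.1176  0.1851] r 0.1624 ang 1.046 [-19.9   1.8   8.2] 0.2904034949473167 22.1
[-0.02401139  0.00104147 -0.99971114]
```

View pics/w8.png

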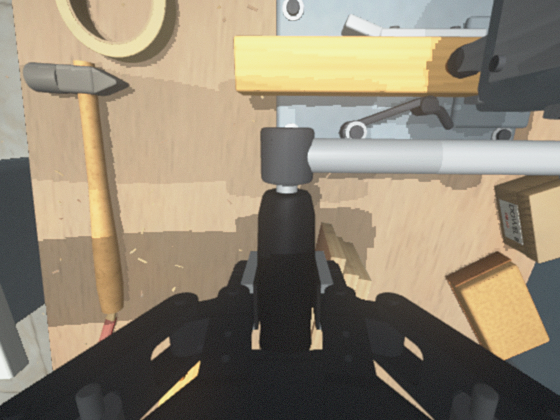

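The lever's arm is level in this view and the rail lies along the fence. The force along x is an outward push of the grip, so I'll relax it by moving out, tool -z.

Emit:
carry_out([
  [0, 0, 0, 0, 0, -0.003, 1],
  [0, 0, 0, 0, 0, -0.002, 1],
  [0, 0, 0, 0, 0, 0, 1],
  [0, 0, 0, 0, 0, 0, 1],
])

```text
time: 22.7
eef_pos: [0.5455, 0.0814, 0.1871]
tcp_rot: [-0.489, 0.515, -0.51, 0.485]
contact_force: [-7.6, 1.1, 4.8]
opening: 0.29
```

```bash
python3 -c "
from h import *
lev();s=get_state();print(Ro.from_quat(s['tcp_rot']).as_matrix()[:,1],s['dq'].round(3))
m=camera_model('wrist');im=read_camera('wrist');np.savez('w9.npz',K=m['camera_matrix'],P=m['pose']);cv2.imwrite('pics/w9.png',im)
R=Ro.from_euler('z',-.055).as_matrix();O=np.array([.6793,.1918,0])
for z in (.1,.09,.08,.07,.06): print(z,[proj('wrist',O+R@[x,0,z],m).round(0) for x in(-.011,.011)])
print('grip end, level/1deg',[proj('wrist',O+R@np.array([.035-.16*np.cos(a),-.12,.185+.16*np.sin(a)]),m).round(1) for a in(-.08,0,.08)])"
```

```text
press [-0.1276 -0.1176  0.1871] r 0.1626 ang 1.034 [-7.6  1.1  4.8] 0.29016534708342506 22.7
[-0.00875743  0.00129702 -0.99996081] [ 0.     0.001  0.001 -0.     0.001 -0.001]
0.1 [array([466.,  53.]), array([500.,  53.])]
0.09 [array([457.,  57.]), array([490.,  57.])]
0.08 [array([449.,  60.]), array([480.,  60.])]
0.07 [array([442.,  63.]), array([472.,  63.])]
0.06 [array([436.,  66.]), array([464.,  66.])]
grip end, level/1deg [array([289.1, 272.5]), array([288.1, 285.1]), array([289.1, 300.1])]
```

Emit:
carry_out([
  [0, 0, 0, 0, 0.0022, -0.001, 1],
  [0, 0, 0, 0, 0, 0, 1],
  [0, 0, 0, 0, 0, 0, 1],
  [0, 0, 0, 0, 0, 0, 1],
])

```text
time: 23.25
eef_pos: [0.5454, 0.0814, 0.1857]
tcp_rot: [-0.488, 0.514, -0.511, 0.486]
contact_force: [-5.3, 2.1, 6.4]
opening: 0.288
```

```bash
python3 -c "
from h import *
p=lev();s=get_state();print(Ro.from_quat(s['tcp_rot']).as_matrix()[:,1])
m=camera_model('wrist');im=read_camera('wrist');cv2.imwrite('pics/w10.png',im)
R=Ro.from_euler('z',-.055).as_matrix();O=np.array([.6793,.1918,0])
f=4
c=cv2.resize(im[0:130,370:560],None,fx=f,fy=f,interpolation=cv2.INTER_CUBIC)
for z,col in((.08,(0,0,255)),(.07,(0,255,0)),(.06,(255,0,0))):
    P=np.array([(proj('wrist',O+R@[.011*np.cos(t),.011*np.sin(t),z],m)-[370,0])*f for t in np.linspace(0,6.29,40)])
    cv2.polylines(c,[P.astype(int)],True,col,1)
P=np.array([(proj('wrist',O+R@[x,y,.06],m)-[370,0])*f for x,y in((-.17,.0205),(.03,.0205),(.03,-.0195),(-.17,-.0195))])
cv2.polylines(c,[P.astype(int)],True,(255,0,255),1)
cv2.imwrite('pics/w10b.png',c)"
```

```text
press [-0.1276 -0.1176  0.1857] r 0.1626 ang 1.043 [-5.3  2.1  6.4] 0.2884694802961116 23.25
[-0.00596605  0.00123389 -0.99998144]
```

View pics/w10b.png

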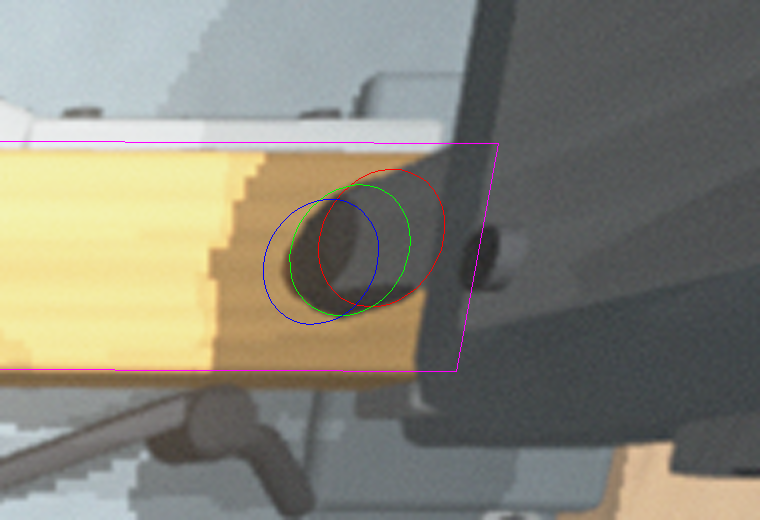

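The ram pad's lower rim lines up with the predicted 70 mm outline (green), so the dowel stands about 10 mm proud. The jaw's nose is on the rail and the lever is at about 1.04 rad and steady. I'll hand in now.

```bash
python3 -c "
from plant import *
print(sign_off())"
```

```text
the job is handed in; nothing more can be done
None
```

I pressed the tall-dowel rail and handed the job in at about 23 s of robot time, with the gripper still holding the lever at the third click. `sign_off` gives no verdict, so what follows rests on my own checks.

- **Rail:** I took the rail behind the bundle. In the wrist view its dowel matched 30 mm proud, while the near rail's matched 10 mm. I slid it along the bed to the end stop (x stopped, force rose to about 17 N) and released it. Its tail then measured about -169 mm in the press frame against -170 mm nominal, and it lay parallel to the bed.
- **Lever:** I pinched the grip at rest and brought it down the arc. The first pinch sat 6 mm high, so I regripped lower before moving. At the end the gripper's position put the lever at about 1.04 rad. The lever pushed back on it with about 6 N up and 5 N sideways.
- **Dowel:** In the last picture the ram pad's rim matched the outline drawn for 70 mm above the bench, which means about 10 mm proud. The jaw's nose was on the rail.

**Not directly measured:** the lever angle and dowel height come from gripper position and camera geometry. The jaw's force on the rail was only judged by eye. The upward force was slightly under the nominal 8 N for holding the third click. I did not check the finished rail or the bystanders again at the end, but I never went near the finished rail and no unexpected contact forces showed up.

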